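Shut the squeegee away in its sealed dry box

TASK

Lay the steel squeegee head flat inside the blue dry box, then swing the grey lid down and press it against its rubber seal until the spring catch snaps over the lid's tongue and keeps it shut by itself. The lid is brittle: feel your way and never push on the box or its lid with more than about 30 newtons. Do not disturb the other things on the shelf.

Things in the scene. Friction and masses are not known exactly. Their poses are not given: they have to be found in the camera images.
- squeegee: Loose steel squeegee head, 0.15 to 0.3 kg, lying flat. Channel 26 (x) x 150 (y) x 10 mm with a rubber blade sticking out to +x (35 mm from the origin in all) and a steel clamp block 24 (x) x 40 (y) mm on the middle of the channel, from 10 to 38 mm height: the place to grip. Origin: centre of the channel's underside; z up, y along the blade.
- box: Blue plastic dry box, fixed to the shelf, outside 150 (x) x 220 (y) x 75 mm high. Origin: centre of its underside. On its front (-x side, towards the robot) a steel spring catch with an orange bolt, 48 mm wide, stands out to x = -122 mm and up to about 116 mm above the shelf. A black rubber seal along the front rim stands up 21 mm when free.
- box_floor (a point): Middle of the box's inner floor, 5 mm above the shelf; inside is 140 (x) x 210 (y) mm. Axes as the box.
- lid_hinge (a point): Middle of the lid's hinge line, at x = +79, z = +78 mm in the box's frame; the line runs along the box's y axis. Axes as the box.
- lid (a joint): Lid angle in rad: 0 level, grows as it opens up and back, starts leaning back past upright. A stiff hinge (0.15 N m) keeps it where it is left. It meets the free seal at 0.12 and springs back to there unless caught. Caught, it stays somewhere from 0.015 to 0.095: the catch sits up to 5.5 mm higher or lower from day to day, so how deep the lid must go is not known beforehand.
- lid_pad (a point): Yellow pad mid-width on the lid's outer face, the place to press: 125 mm from the hinge line, 8 mm off the hinge plane. Lid axes: x from front edge to hinge, z out of the outer face. Pressing here, resistance climbs to 12-18 N as the bolt is pushed aside, eases to some 60% over about 4 mm, falls under 45% as the bolt snaps over; about 1 mm lower a hard stop makes it rise steeply.
- lid_edge (a point): Middle of the lid's front edge, 158 mm from the hinge line, half way through the lid's 8 mm thickness. The lid is 220 mm wide. Its tongue sticks out another 10 mm here.
- brush: Bystander: loose green hand brush, 45 x 165 (y) x 42 mm. Origin under its centre.
- dustpan: Bystander: loose grey plastic dustpan, pan 200 x 220 mm, 45 mm high, handle to its +x. Origin under the pan's centre.
- spray_bottle: Bystander: standing closed red spray bottle with twist cap, 72 mm across, 210 mm tall. Origin under its centre.
- polish_tin: Bystander: brass polish tin, 80 mm across, 50 mm tall.
- pumice: Bystander: grey pumice block 90 x 50 x 40 mm.
- peg_cup: Bystander: white cup, 84 mm across, 95 mm tall.
There are look-alikes about, which are no part of the job. There is more than one size of the squeegee; the one meant has the size given above.

How it is judged (in metres and radians):
On the way, in this order (a step that is already met when the one before it is completed fails the run):
1. the squeegee head lies flat in the box and is let go, with the lid still open (x of squeegee in the frame of box_floor between -0.07 and 0.07 m and y of squeegee in the frame of box_floor between -0.105 and 0.105 m and z of squeegee in the frame of box_floor below 0.01 m and angle between squeegee's own z axis and vertical below 0.2 rad and contact force between the fingers and squeegee below 0.1 N and value of joint lid above 0.5 rad), for 0.2 s.
2. the lid is swung down onto its seal (value of joint lid below 0.15 rad), for 0.05 s.
At the end, for the whole second after the job is handed in: The lid stays below 0.1 rad by itself (held by the catch against the seal, which otherwise lifts it to about 0.12) and is still; the squeegee head lies at rest flat (within 0.2 rad) on the floor inside the box (value of joint lid below 0.1 rad and velocity of joint lid between -0.02 and 0.02 rad/s and x of squeegee in the frame of box_floor between -0.07 and 0.07 m and y of squeegee in the frame of box_floor between -0.105 and 0.105 m and z of squeegee in the frame of box_floor below 0.01 m and angle between squeegee's own z axis and vertical below 0.2 rad and linear speed of squeegee below 0.02 m/s); the robot touches nothing.
It fails at once if the robot pushes on the box or its lid with more than 30 N (contact force between any of the fingers, the arm and box above 30 N).
It fails at once if another thing on the shelf is moved more than 25 mm (distance of any of brush, dustpan, spray_bottle, polish_tin, pumice, peg_cup from where it was at the start of the episode above 0.025 m).
It also fails if it takes over 72 s, if anything falls off the work surface, if the arm or the gripper's body presses on something with over 40 N, if the wrist force passes 120 N, or if a joint passes its speed limit or range.

ROBOT

A 6-joint arm with a two-finger parallel gripper is mounted at the origin on the work surface. World frame = base frame: x ahead of the robot, y to its left, z up, the work surface at z = 0. Lengths are in mm, angles in rad, forces in N, time in s.
With the tool pointing down it reaches from about 350 to 775 mm from the base axis. Payload 7.3 kg.
Tool frame: the origin (TCP) lies midway between the tips of the shut fingers; the grasp point (between the pads) lies 19 mm behind it; z points along the fingers, y is the line along which they close (so a half turn about z gives the same grasp; the last joint's range is limited). The gripper opens to 92 mm and grips with 3 to 60 N. Pads are 19 mm wide; open, the fingers measure 130 mm over their backs; the gripper's body (75 mm by 190 mm) begins 47 mm behind the grasp point.
Start: joints at [-1.437, 0.342, 1.524, -0, 1.275, -0.146], TCP at [145.008, -504.596, 226.741] pointing down, gripper open.
Joint ranges: [-2.53, 2.53], [-0.77, 2.02], [0.04, 2.7], [-1, 4.14], [0.28, 2.66], [-3.11, 3.11]. Speed limits (rad/s): [2.57, 2.57, 3.14, 3.14, 3.14, 3.14].

INTERFACE

Orientations are given as [roll, pitch, yaw] about the fixed x, y, z axes, in that order (R = Rz(yaw) Ry(pitch) Rx(roll)).
In Python, from plant import bot gives the robot as it stands.
- The arm moves only by the tool jog_arm, never from a script. Its arguments are lists of equal length, an entry for each row: "dp": the shift along the tool's x, y, z in m, a list of three; "twist": the turn about the tool's z in degrees. A call has 1 to 10 rows; each row shifts and turns the commanded pose from where the row before left it, along the tool's axes as they then stand; what a row does not reach is not made up. A row lasts 1/8 s, in which the tool goes at most 62.5 mm and 10.7 degrees, less where a joint would pass 70% of its speed; a pose out of reach is approached as far as the arm can. A call is refused whole if a number of a shift passes 0.0625 or a number of a turn 10.7, either way. A call with a gripper value outside its range is refused whole. "jaw" is the finger opening in m, from 0 to 0.0918, set as the call begins (left out, the last holds). The fingers move at their own pace and stop on an object; the grip force is fixed at half the most. Time passes only in rows, so rows that do not move let the fingers close. It gives the time, the measured TCP pose, the force, the opening and the grip force at its end, in the units of the state.
- bot.get_obs(): the state, without advancing time (a new reading comes with each control period).
- bot.capture(name): name is "side" or "top"; returns the picture (384x512x3 uint8, blue, green, red); there is no depth.
- bot.camera_params(name): a dict with "fx", "fy", "cx", "cy" (pixels), "k1" (the pictures are not rectified: a ray, as slopes to the right and down, at radius r is drawn at 1 + k1 r^2 times it, then the intrinsics apply), "R" (3x3) and "t" (3): a world point X has camera coordinates R X + t. Camera axes: x right, y down, z forward; pixel columns grow to the right and rows downward; lengths in mm; the calibration is good to about 2 mm. A picture is of the moment at which its call begins. camera_params takes no time and is no camera call.
- bot.close_job(): hands the job in; it is judged then, once.
Trained networks look in the newest picture that a camera, given by its name, has taken for a name from the list of things; names that differ only in an ending like _2 or _b are one class to them, and where a whole thing is asked for, a point or a joint stands for the part that bears it (a point fixed in the world has none). Each returns a list of dicts, best first, with "confidence" (0 to 1); they miss things now and then, are a little off and sometimes report something else, mostly with a low value. They report only what shows in the picture. A call takes as long as a camera call. They do not tell look-alikes from the thing itself.
- bot.find_in(camera, label): "bbox" ([centre column, centre row, width, height] in pixels, round what is visible of it).
- bot.masks_of(camera, label): "pixels" (384x512 bool, what is visible of it) and "bbox" ([centre column, centre row, width, height] in pixels, round what is visible of it).
The state is a dict: "time": time; "joint_positions": joint angles; "dq": joint speeds; "tau": joint torques, N m; "tool_pos": TCP position; "tcp_rot": TCP orientation; "contact_force": force on the tool from outside, world axes, zero at the start; "moment": the same for the moment, N m; "grip_width": finger opening in mm; "finger_force": force on a finger pad.
Only numpy, scipy, OpenCV 4.12 (cv2) and the standard library are available. Lean on these libraries where they do the work, as an engineer would, in place of code of your own. Each camera call takes 0.05 s, during which the arm holds its last target. There are 200 camera calls.

## Working session

There is one attempt and no reset: what is moved stays moved. The work goes in short steps, Python scripts to look and compute and a tool call to move; the robot and the scene stay as the last step left them, time stands still between calls to the robot, and variables do not carry over. Pictures are saved under pics/ and viewed, at most 10 in all, crops included, and the job is handed in when it is done.

Besides the shell and the picture viewer there is one more tool, called after "Emit:" by a JSON object that holds its "method" and its "body", one argument or row to a line. jog_arm: Moves the arm, as the interface text tells. Its arguments: {"type":"object","properties":{"dp":{"type":"array"},"twist":{"type":"array"},"jaw":{"type":"number"}},"required":["dp","twist"]}

```bash
mkdir -p pics
cat > h.py <<'E'
import numpy as np, cv2
from plant import bot
P={n:bot.camera_params(n) for n in('side','top')}
def proj(n,X):
    p=P[n];c=np.atleast_2d(X)@np.array(p['R']).T+np.array(p['t']);s=c[:,:2]/c[:,2:]
    s=s*(1+p['k1']*(s**2).sum(1,keepdims=True));return s*[p['fx'],p['fy']]+[p['cx'],p['cy']]
def ray(n,uv):
    p=P[n];d=(np.array(uv,float)-[p['cx'],p['cy']])/[p['fx'],p['fy']];s=d.copy()
    for _ in range(20): s=d/(1+p['k1']*(s**2).sum())
    R=np.array(p['R']);return -R.T@np.array(p['t']),R.T@np.array([s[0],s[1],1])
def at(n,uv,z):
    o,d=ray(n,uv);return o+d*(z-o[2])/d[2]
def tri(a,b):
    o,d=ray('side',a);q,e=ray('top',b);s=np.linalg.lstsq(np.c_[d,-e],q-o,rcond=None)[0]
    x,y=o+d*s[0],q+e*s[1];return (x+y)/2,np.linalg.norm(x-y)
E
python3 - <<'E'
from h import *
np.set_printoptions(precision=1,suppress=True)
a=bot.capture('side');b=bot.capture('top')
cv2.imwrite('pics/side.png',cv2.resize(a,(800,600)));cv2.imwrite('pics/top.png',cv2.resize(b,(800,600)))
for n in P:
    print(n,P[n]['fx'],P[n]['k1'],ray(n,(256,192)))
    for l in['squeegee','box','lid','lid_pad','brush','dustpan','spray_bottle','polish_tin','pumice','peg_cup']:
        print(l,[(np.array(d['bbox']).round(0).tolist(),round(d['confidence'],2)) for d in bot.find_in(n,l)])
E
```

```text
side 386.7172546288031 -0.1342053363729793 (array([ 382.8, 1031.7, 1146.4]), array([ 0.1, -0.7, -0.7]))
squeegee [([202.0, 287.0, 27.0, 34.0], 0.67), ([319.0, 156.0, 43.0, 18.0], 0.58)]
box [([249.0, 200.0, 68.0, 95.0], 0.97), ([280.0, 153.0, 15.0, 27.0], 0.67)]
lid [([228.0, 187.0, 32.0, 72.0], 0.68)]
lid_pad [([230.0, 188.0, 33.0, 68.0], 0.74)]
brush [([280.0, 154.0, 15.0, 30.0], 0.75)]
dustpan [([242.0, 337.0, 113.0, 86.0], 0.93), ([278.0, 154.0, 14.0, 29.0], 0.56), ([251.0, 126.0, 17.0, 28.0], 0.39)]
spray_bottle [([206.0, 156.0, 20.0, 45.0], 0.56), ([249.0, 200.0, 70.0, 96.0], 0.43)]
polish_tin [([200.0, 286.0, 25.0, 34.0], 0.85), ([207.0, 157.0, 19.0, 46.0], 0.69)]
pumice [([285.0, 131.0, 22.0, 14.0], 0.47), ([248.0, 199.0, 72.0, 95.0], 0.22)]
peg_cup [([250.0, 127.0, 14.0, 26.0], 0.6), ([230.0, 186.0, 30.0, 71.0], 0.56), ([250.0, 199.0, 67.0, 92.0], 0.2)]
top 360.4283782085003 0.0321283921828938 (array([ 453.3,    3.6, 1282.6]), array([ 0.1,  0. , -1. ]))
squeegee [([339.0, 173.0, 44.0, 15.0], 0.73), ([354.0, 275.0, 31.0, 64.0], 0.68), ([351.0, 223.0, 53.0, 14.0], 0.23)]
box [([148.0, 160.0, 28.0, 25.0], 0.73)]
lid [([248.0, 172.0, 74.0, 31.0], 0.68)]
lid_pad [([245.0, 172.0, 74.0, 32.0], 0.58)]
brush [([352.0, 222.0, 49.0, 17.0], 0.94)]
dustpan [([109.0, 207.0, 78.0, 97.0], 0.9)]
spray_bottle [([318.0, 132.0, 28.0, 31.0], 0.62)]
polish_tin [([151.0, 159.0, 30.0, 23.0], 0.75), ([107.0, 205.0, 78.0, 96.0], 0.55), ([352.0, 223.0, 53.0, 16.0], 0.54)]
pumice [([399.0, 225.0, 22.0, 28.0], 0.97)]
peg_cup [([403.0, 178.0, 29.0, 23.0], 0.95), ([318.0, 134.0, 32.0, 31.0], 0.56)]
```

View pics/side.png

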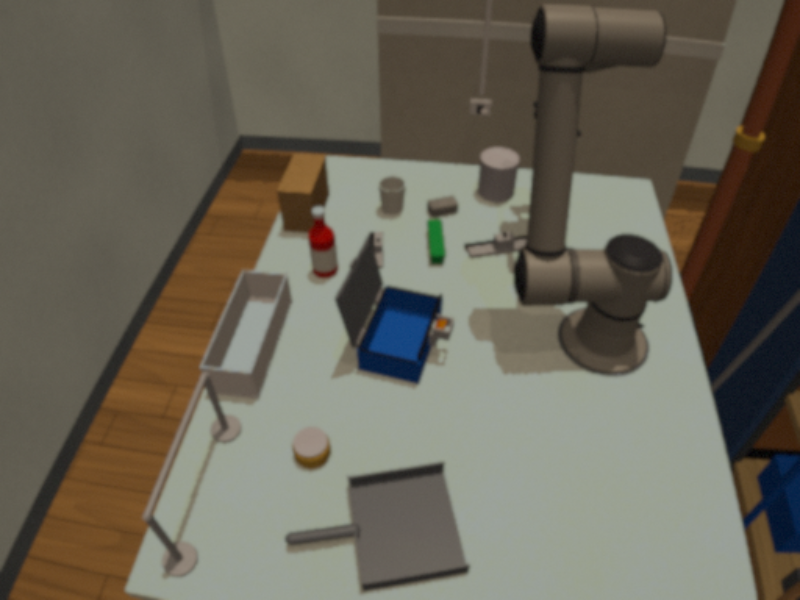

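View pics/top.png

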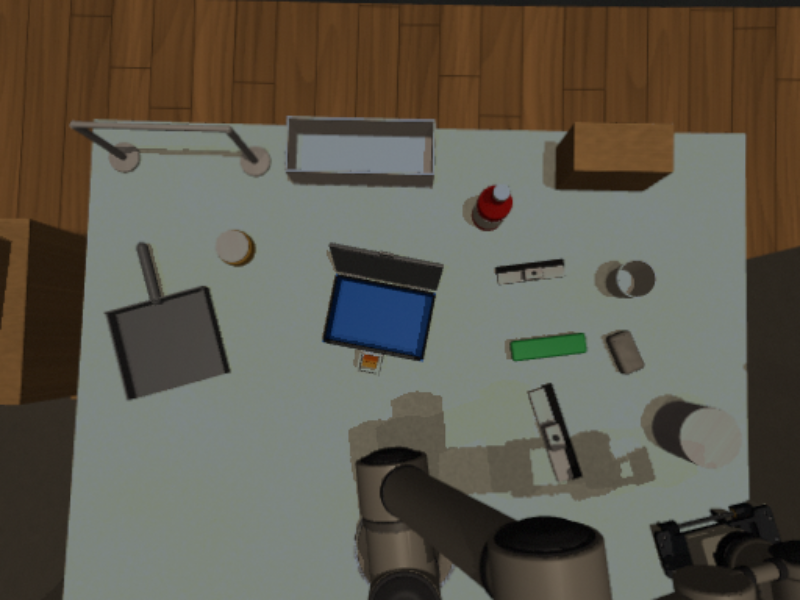

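The side view shows the blue box at (400,330)/800 with its lid leaning back, and the catch at (440,325). The small squeegee is partly hidden behind the lid at (377,248).

The top view has two squeegee candidates: one at (530,271)/800, about 155 mm long, and one at (555,432)/800, about 225 mm long. By size the first is the one meant, so I'll check it in a close crop.

Run:
```python
from h import *
np.set_printoptions(precision=1,suppress=True)
a=bot.capture('side');b=bot.capture('top')
c1=cv2.resize(b[145:250,185:385],(800,420),interpolation=cv2.INTER_CUBIC)
c2=cv2.resize(a[130:250,200:300],(500,600),interpolation=cv2.INTER_CUBIC)
cv2.imwrite('pics/c1.png',c1);cv2.imwrite('pics/c2.png',c2)
for d in bot.masks_of('top','squeegee'):
    m=d['pixels'].astype(np.uint8); p=np.argwhere(m)[:,::-1].astype(np.float32)
    (c,s,ang)=cv2.minAreaRect(p); box=cv2.boxPoints((c,s,ang))
    print('sq',d['confidence'],c,s,ang,[at('top',q,10)[:2] for q in box])
for d in bot.masks_of('top','lid')[:1]+bot.masks_of('top','box')[:1]:
    print(d['bbox'],cv2.boxPoints(cv2.minAreaRect(np.argwhere(d['pixels'])[:,::-1].astype(np.float32))))
# blue region
hsv=cv2.cvtColor(b,cv2.COLOR_BGR2HSV)
m=cv2.inRange(hsv,(105,120,40),(125,255,255));m[:,:190]=0;m[:,300:]=0
p=cv2.findNonZero(m);r=cv2.minAreaRect(p);print('blue',r,[at('top',q,75)[:2] for q in cv2.boxPoints(r)])
m=cv2.inRange(hsv,(5,150,120),(20,255,255));m[:200]=0;m[:,:200]=0;m[:,300:]=0
p=cv2.findNonZero(m).mean((0,1));print('orange',p,at('top',p,110))
```

```text
sq 0.56 (338.7621765136719, 173.35975646972656) (12.147468566894531, 43.620460510253906) 83.6598129272461 [array([ 632.7, -185. ]), array([ 653.7, -337.2]), array([ 610.9, -342.5]), array([ 589.9, -190.6])]
[248.0, 172.3, 74.0, 31.0] [[207.  171.3]
 [210.8 153.1]
 [283.4 168.1]
 [279.7 186.3]]
[108.8, 205.5, 81.5, 100.0] [[ 57.1 164.4]
 [124.2 146.7]
 [148.4 238.3]
 [ 81.3 256. ]]
blue ((242.3197021484375, 203.0659637451172), (65.10456848144531, 43.93159103393555), 11.659292221069336) [array([451.2, 190.5]), array([596.8, 165.8]), array([558.1, -50.1]), array([413.3, -24. ])]
orange [235.9 232. ] [408.5  86.5 110. ]
```

View pics/c1.png

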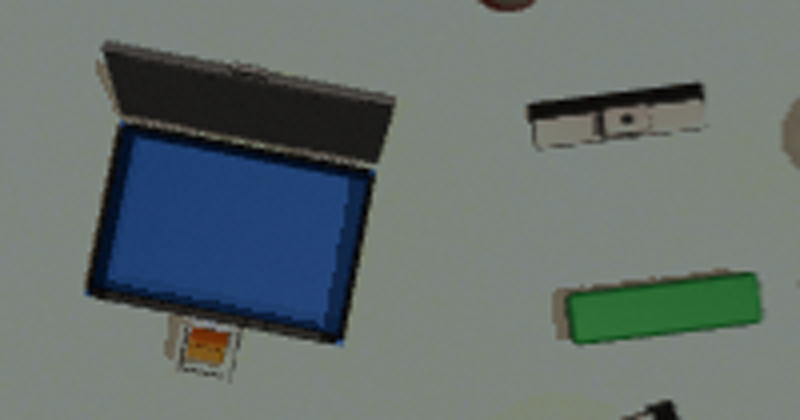

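View pics/c2.png

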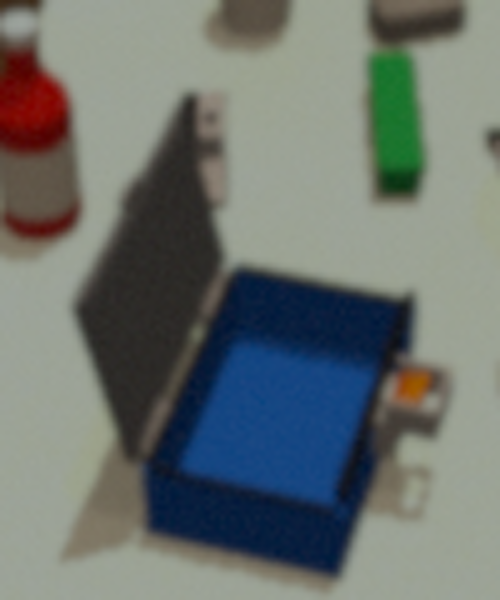

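The crop confirms the choice: the small head at about (341,173) px top, with its block in the middle and its blade facing +x. The box corners and the leaning lid are clear too, so I'll triangulate next.

Run:
```python
from h import *
np.set_printoptions(precision=1,suppress=True)
C=lambda u,v:(185+u/4-.375,145+v/4-.375)
S=lambda u,v:(200+u/5-.4,130+v/5-.4)
for n,s,t in [('BL',S(148,462),C(120,122)),('BR',S(237,268),C(375,172)),('lidL',S(78,305),C(105,42)),('lidR',S(190,95),C(396,97)),('orange',S(412,387),C(208,346)),('block',S(210,118),C(627,119))]:
    print(n,*tri(s,t))
print('block z38',at('top',C(627,119),38))
c,s=np.cos(-.172),np.sin(-.172);B=lambda x,y,z:[504.9+c*x-s*y,70.5+s*x+c*y,z]
print(proj('side',[B(75,110,75),B(75,-110,75),B(-75,110,75)]),S(148,462),S(237,268),S(340,500))
q=.138;cq,sq=np.cos(q),np.sin(q);G=lambda x,y,z:[611+cq*x-sq*y,-265+sq*x+cq*y,z]
print(proj('top',[G(-13,75,10),G(-13,-75,10),G(35,75,5),G(35,-75,5),G(0,0,38)])*1-0,C(533,150),C(705,125),C(527,104),C(703,85),C(627,119))
o=bot.get_obs();print(o['time'],o['tool_pos'],o['tcp_rot'],o['contact_force'])
```

```text
BL [593.5 165.5  82.2] 3.803190800341757
BR [559.  -49.4  70.8] 2.228477572686394
lidL [634.3 158.5 230.7] 4.726229754894157
lidR [595.4 -56.2 239.4] 9.925796955253626
orange [410.3  84.9  97.8] 1.5992761350078184
block [ 614.2 -267.    38.6] 1.1028527226909728
block z38 [ 614.8 -267.1   38. ]
[[227.6 223.2]
 [246.5 182.2]
 [267.9 232.8]] (229.2, 222.0) (247.0, 183.2) (267.6, 229.6)
[[318.3 182.4]
 [360.7 177.7]
 [316.5 169.2]
 [358.6 164.5]
 [340.7 175.5]] (317.875, 182.125) (360.875, 175.875) (316.375, 170.625) (360.375, 165.875) (341.375, 174.375)
1.35 [ 145.  -504.6  226.7] [3.1 0.  0.3] [ 0.6 -0.4 -0.4]
```

```bash
cat > go.py <<'E'
import sys
from h import *
from scipy.spatial.transform import Rotation as Ro
def go(x,y,z,yawdeg):
    o=bot.get_obs();r=np.array(o['tcp_rot']);M=Ro.from_euler('xyz',r).as_matrix()
    d=M.T@(np.array([x,y,z])-o['tool_pos']);yw=np.degrees(np.arctan2(M[1,0],M[0,0]))
    N=Ro.from_euler('xyz',[np.pi,0,np.radians(yawdeg)]).as_matrix()
    print('pos',np.round(o['tool_pos'],1),'yaw',round(yw,1),'twist',round(yw-yawdeg,1),'dp before twist',d.round(1),'after twist',(N.T@(np.array([x,y,z])-o['tool_pos'])).round(1),'F',np.round(o['contact_force'],1),'t',o['time'])
if __name__=='__main__': go(*map(float,sys.argv[1:]))
E
python3 go.py 613 -266 150 7.5
```

```text
pos [ 145.  -504.6  226.7] yaw 16.0 twist 8.5 dp before twist [ 515.7 -100.    76.7] after twist [ 495.1 -175.4   76.7] F [ 0.6 -0.4 -0.4] t 1.35
```

Emit:
{"method": "jog_arm", "body": {
  "dp": [
    [0,0,0],
    [0.05,-0.0175,0.006],
    [0.05,-0.0175,0.006],
    [0.05,-0.0175,0.006],
    [0.05,-0.0175,0.006],
    [0.05,-0.0175,0.006],
    [0.05,-0.0175,0.006],
    [0.05,-0.0175,0.006],
    [0.05,-0.0175,0.006],
    [0.05,-0.0175,0.006]
  ],
  "twist": [8.5,0,0,0,0,0,0,0,0,0],
  "jaw": 0.08
}}

```text
time: 2.6
tool_pos: [572.0, -288.6, 172.5]
tcp_rot: [3.141, -0.0, 0.131]
contact_force: [0.5, -1.6, 0.3]
grip_width: 79.9
finger_force: 0.0
```

```bash
python3 go.py 613 -266 15 7.5
```

```text
pos [ 572.  -288.6  172.5] yaw 7.5 twist 0.0 dp before twist [ 43.6 -17.  157.5] after twist [ 43.6 -17.  157.5] F [ 0.5 -1.6  0.3] t 2.6
```

Emit:
{"method": "jog_arm", "body": {
  "dp": [
    [0.0218,-0.0085,0.02],
    [0.0218,-0.0085,0.02],
    [0,0,0.03],
    [0,0,0.03],
    [0,0,0]
  ],
  "twist": [0,0,0,0,0]
}}

```text
time: 3.22
tool_pos: [609.9, -266.0, 70.0]
tcp_rot: [-3.138, 0.005, 0.132]
contact_force: [0.3, -0.7, 0.3]
grip_width: 79.9
finger_force: 0.0
```

Run:
```python
from h import *
from go import go
go(613,-266,15,7.5)
a=bot.capture('side');b=bot.capture('top')
cv2.imwrite('pics/g.png',np.hstack([cv2.resize(a[110:190,210:300],(400,355),interpolation=3),cv2.resize(b[130:210,295:385],(400,355),interpolation=3)]))
```

```text
pos [ 609.9 -266.    70. ] yaw 7.5 twist 0.0 dp before twist [ 3.3  0.6 55. ] after twist [ 3.   0.4 55. ] F [ 0.3 -0.7  0.3] t 3.225
```

View pics/g.png

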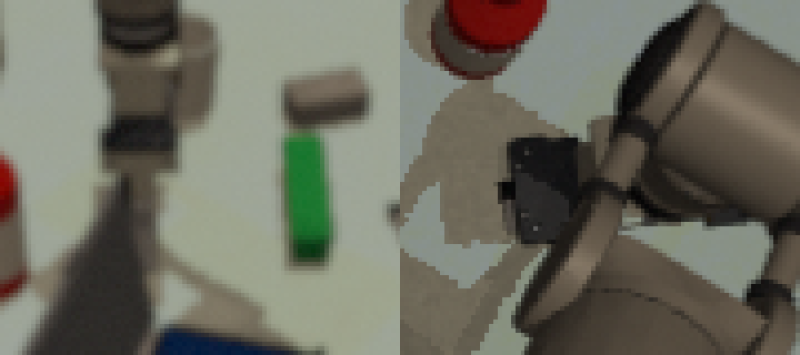

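The gripper is over the head, clear of the bottle (left) and the brush (right), and it hides the head. I'll descend with an eye on the force.

Emit:
{"method": "jog_arm", "body": {
  "dp": [
    [0.002,0,0.02],
    [0,0,0.02],
    [0,0,0.01],
    [0,0,0.004],
    [0,0,0]
  ],
  "twist": [0,0,0,0,0]
}}

```text
time: 3.95
tool_pos: [613.6, -266.8, 18.9]
tcp_rot: [3.141, -0.0, 0.131]
contact_force: [-0.2, 0.3, 0.5]
grip_width: 80.2
finger_force: 0.0
```

Emit:
{"method": "jog_arm", "body": {
  "dp": [
    [0,0,0],
    [0,0,0],
    [0,0,0],
    [0,0,0],
    [0,0,0],
    [0,0,0]
  ],
  "twist": [0,0,0,0,0,0],
  "jaw": 0.03
}}

```text
time: 4.7
tool_pos: [613.5, -266.8, 18.8]
tcp_rot: [3.141, -0.0, 0.131]
contact_force: [-1.1, 0.3, 0.7]
grip_width: 40.1
finger_force: 29.9
```

Gripped at 40.1 mm, which matches the block. Next I lift, turn, and carry it to the box.

Emit:
{"method": "jog_arm", "body": {
  "dp": [
    [0,0,-0.02],
    [0,0,-0.04],
    [0,0,-0.04],
    [0,0,-0.04],
    [0,0,0],
    [0,0,0],
    [-0.045,0,0],
    [-0.045,0,0],
    [-0.045,0,0],
    [-0.038,0,0]
  ],
  "twist": [0,0,0,0,8.7,8.7,0,0,0,0]
}}

```text
time: 5.95
tool_pos: [441.5, -236.5, 159.9]
tcp_rot: [3.141, -0.001, -0.172]
contact_force: [0.6, -0.8, -2.0]
grip_width: 40.0
finger_force: 29.9
```

Emit:
{"method": "jog_arm", "body": {
  "dp": [
    [0,-0.03,0],
    [0,-0.045,0],
    [0,-0.045,0],
    [0,-0.045,0],
    [0,-0.045,0],
    [0,-0.04,0],
    [0,-0.035,0],
    [0,-0.02,0],
    [0,0,0]
  ],
  "twist": [0,0,0,0,0,0,0,0,0]
}}

```text
time: 7.08
tool_pos: [495.4, 64.7, 159.7]
tcp_rot: [-3.141, -0.001, -0.17]
contact_force: [-0.1, -0.2, -1.8]
grip_width: 39.6
finger_force: 29.9
```

Run:
```python
from h import *
from go import go
go(497,72,26,-9.9)
print(bot.get_obs()['grip_width'])
a=bot.capture('side');b=bot.capture('top')
cv2.imwrite('pics/p.png',np.hstack([cv2.resize(a[120:250,190:300],(400,473),interpolation=3),cv2.resize(b[130:260,190:300],(400,473),interpolation=3)]))
```

```text
pos [495.4  64.7 159.7] yaw -9.7 twist 0.2 dp before twist [ 1.000e-01 -7.500e+00  1.337e+02] after twist [  0.3  -7.5 133.7] F [-0.1 -0.2 -1.8] t 7.075
39.590526353348174
```

View pics/p.png

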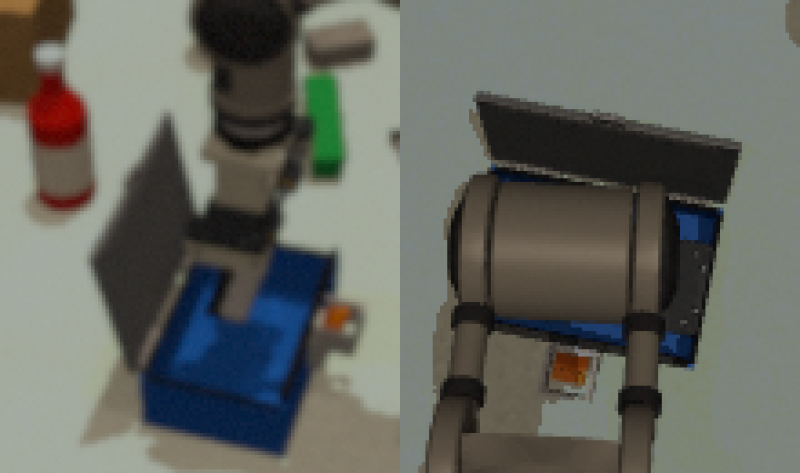

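The head is held over the box (about 2 N, 39.6 mm), clear of the lid behind it. I'll lower it now.

Emit:
{"method": "jog_arm", "body": {
  "dp": [
    [0,-0.0075,0.02],
    [0,0,0.03],
    [0,0,0.03],
    [0,0,0.025],
    [0,0,0.015],
    [0,0,0.008],
    [0,0,0],
    [0,0,0]
  ],
  "twist": [0,0,0,0,0,0,0,0]
}}

```text
time: 8.18
tool_pos: [497.2, 70.8, 31.4]
tcp_rot: [-3.141, -0.001, -0.172]
contact_force: [-0.2, -0.5, -2.7]
grip_width: 39.5
finger_force: 29.9
```

Emit:
{"method": "jog_arm", "body": {
  "dp": [
    [0,0,0.003],
    [0,0,0.002],
    [0,0,0.0015],
    [0,0,0]
  ],
  "twist": [0,0,0,0]
}}

```text
time: 8.68
tool_pos: [496.5, 70.9, 24.0]
tcp_rot: [3.141, 0.0, -0.172]
contact_force: [0.8, -0.5, -2.6]
grip_width: 39.6
finger_force: 29.9
```

Emit:
{"method": "jog_arm", "body": {
  "dp": [
    [0,0,0.001],
    [0,0,0]
  ],
  "twist": [0,0]
}}

```text
time: 8.93
tool_pos: [496.7, 70.9, 23.8]
tcp_rot: [3.142, -0.0, -0.172]
contact_force: [-2.3, 0.7, 5.7]
grip_width: 39.9
finger_force: 29.9
```

Contact with the floor at the expected height (23.8). Releasing.

Emit:
{"method": "jog_arm", "body": {
  "dp": [
    [0,0,0],
    [0,0,0],
    [0,0,0],
    [0,0,0],
    [0,0,-0.01],
    [0,0,-0.03],
    [0,0,-0.06],
    [0,0,-0.06]
  ],
  "twist": [0,0,0,0,0,0,0,0],
  "jaw": 0.065
}}

```text
time: 9.93
tool_pos: [496.2, 70.9, 185.4]
tcp_rot: [3.141, 0.0, -0.172]
contact_force: [1.6, -0.3, 0.8]
grip_width: 65.2
finger_force: 0.0
```

Emit:
{"method": "jog_arm", "body": {
  "dp": [
    [0,0,-0.05],
    [0,0,-0.05],
    [0,0,-0.05],
    [0,0,0]
  ],
  "twist": [0,0,0,0],
  "jaw": 0.0
}}

```text
time: 10.42
tool_pos: [497.8, 71.0, 338.0]
tcp_rot: [-3.14, -0.009, -0.172]
contact_force: [0.1, 0.2, -0.5]
grip_width: 29.7
finger_force: 0.0
```

Run:
```python
from h import *
from go import go
B=lambda x,y,z:(504.9+.985*x+.171*y,70.5-.171*x+.985*y,z)
for x,z in((160,310),(160,190)): go(*B(x,0,z),-9.9)
a=bot.capture('side');b=bot.capture('top')
cv2.imwrite('pics/q.png',np.hstack([cv2.resize(a[120:250,190:300],(400,473),interpolation=3),cv2.resize(b[130:260,190:300],(400,473),interpolation=3)]))
```

```text
pos [497.8  71.  338. ] yaw -9.9 twist 0.0 dp before twist [166.7  -0.8  29.6] after twist [167.   -0.9  28. ] F [ 0.1  0.2 -0.5] t 10.425
pos [497.8  71.  338. ] yaw -9.9 twist 0.0 dp before twist [165.6  -0.6 149.6] after twist [167.   -0.9 148. ] F [ 0.1  0.2 -0.5] t 10.425
```

View pics/q.png

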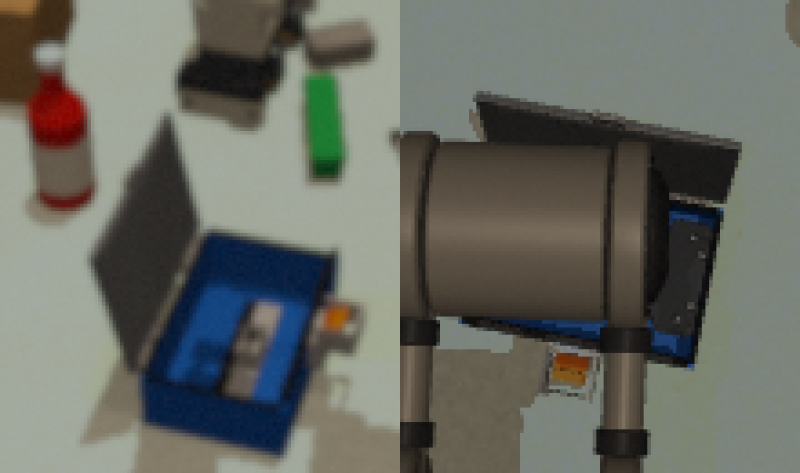

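The head lies flat on the box floor, visible at (255,345) in the side crop. The lid is still open and the fingers are clear. Next I go behind the lid.

Emit:
{"method": "jog_arm", "body": {
  "dp": [
    [0.03,0,0],
    [0.04,0,0],
    [0.04,0,0],
    [0.04,0,0.01],
    [0.012,0,0.01],
    [0,0,0.01],
    [0,0,0]
  ],
  "twist": [0,0,0,0,0,0,0]
}}

```text
time: 11.4
tool_pos: [654.8, 43.5, 302.1]
tcp_rot: [3.141, 0.003, -0.172]
contact_force: [-0.2, 0.8, 0.7]
grip_width: 0.2
finger_force: 0.0
```

Emit:
{"method": "jog_arm", "body": {
  "dp": [
    [0,0,0.03],
    [0,0,0.03],
    [0,0,0.03],
    [0,0,0.02],
    [0,0,0]
  ],
  "twist": [0,0,0,0,0]
}}

```text
time: 12.02
tool_pos: [654.8, 43.5, 192.8]
tcp_rot: [3.141, 0.002, -0.172]
contact_force: [-0.6, 0.7, 0.6]
grip_width: 0.3
finger_force: 0.0
```

Emit:
{"method": "jog_arm", "body": {
  "dp": [
    [-0.008,0,-0.003],
    [-0.008,0,0],
    [-0.008,0,0],
    [-0.008,0,0],
    [-0.008,0,0],
    [-0.008,0,0],
    [-0.008,0,0],
    [-0.008,0,0]
  ],
  "twist": [0,0,0,0,0,0,0,0]
}}

```text
time: 13.02
tool_pos: [592.7, 54.1, 196.2]
tcp_rot: [3.141, -0.0, -0.172]
contact_force: [1.2, -0.3, 1.1]
grip_width: 0.5
finger_force: 0.7
```

Run:
```python
from h import *
from go import go
go(558,61,193,-9.9)
a=bot.capture('side');b=bot.capture('top')
cv2.imwrite('pics/r.png',np.hstack([cv2.resize(a[100:250,190:300],(400,545),interpolation=3),cv2.resize(b[110:260,190:300],(400,545),interpolation=3)]))
```

```text
pos [592.7  54.1 196.2] yaw -9.9 twist 0.0 dp before twist [-35.4  -0.8   3.2] after twist [-35.4  -0.8   3.2] F [ 1.2 -0.3  1.1] t 13.025
```

View pics/r.png

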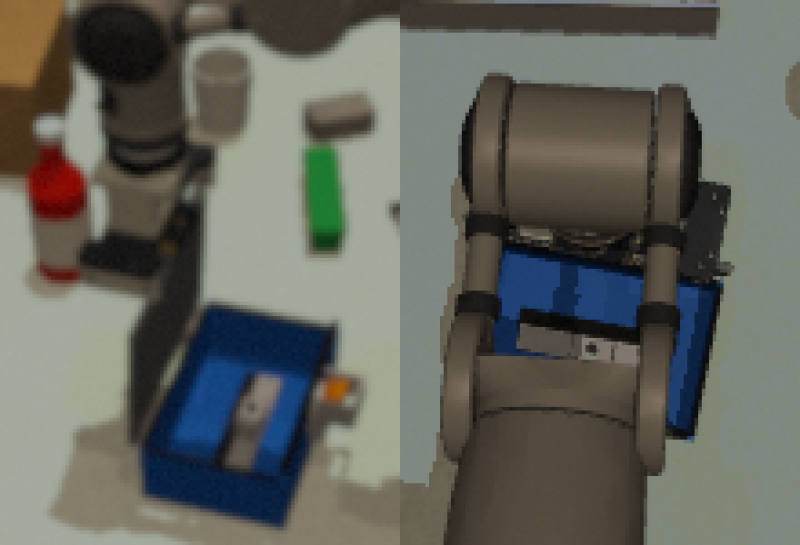

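The lid is upright against the fingers and the head is still flat on the floor. I'll follow the arc down.

Emit:
{"method": "jog_arm", "body": {
  "dp": [
    [-0.009,0,0.001],
    [-0.009,0,0.001],
    [-0.009,0,0.001],
    [-0.009,0,0.001],
    [-0.008,0,0.004],
    [-0.008,0,0.004],
    [-0.008,0,0.004],
    [-0.008,0,0.004]
  ],
  "twist": [0,0,0,0,0,0,0,0]
}}

```text
time: 14.12
tool_pos: [525.6, 65.8, 175.8]
tcp_rot: [3.142, 0.0, -0.172]
contact_force: [1.0, -0.1, -0.1]
grip_width: 0.5
finger_force: 0.4
```

Emit:
{"method": "jog_arm", "body": {
  "dp": [
    [-0.009,0,0.008],
    [-0.009,0,0.008],
    [-0.009,0,0.008],
    [-0.005,0,0.008],
    [-0.005,0,0.008],
    [-0.005,0,0.008],
    [0,0,0]
  ],
  "twist": [0,0,0,0,0,0,0]
}}

```text
time: 15.0
tool_pos: [484.0, 73.0, 127.4]
tcp_rot: [3.141, 0.002, -0.172]
contact_force: [0.1, -0.2, 0.4]
grip_width: 0.2
finger_force: 0.0
```

Run:
```python
from h import *
from go import go
B=lambda x,y,z:(504.9+.985*x+.171*y,70.5-.171*x+.985*y,z)
go(*B(-46,0,110),-9.9)
```

```text
pos [484.   73.  127.4] yaw -9.9 twist 0.0 dp before twist [-24.9  -1.1  17.5] after twist [-25.   -1.1  17.4] F [ 0.1 -0.2  0.4] t 15.0
```

Emit:
{"method": "jog_arm", "body": {
  "dp": [
    [-0.008,0,0.001],
    [-0.008,0,0.002],
    [-0.008,0,0.002],
    [0,0,0.005],
    [0,0,0.005],
    [0,0,0]
  ],
  "twist": [0,0,0,0,0,0]
}}

```text
time: 15.75
tool_pos: [461.0, 77.0, 112.7]
tcp_rot: [3.141, 0.001, -0.172]
contact_force: [0.3, 0.4, 0.0]
grip_width: 0.4
finger_force: 0.0
```

Emit:
{"method": "jog_arm", "body": {
  "dp": [
    [0,0,0.003],
    [0,0,0.003],
    [0,0,0.002],
    [0,0,0]
  ],
  "twist": [0,0,0,0]
}}

```text
time: 16.25
tool_pos: [461.1, 77.0, 105.0]
tcp_rot: [3.141, 0.0, -0.172]
contact_force: [-0.3, -0.1, -0.7]
grip_width: 0.5
finger_force: 0.0
```

Emit:
{"method": "jog_arm", "body": {
  "dp": [
    [0,0,0.0015],
    [0,0,0.0015],
    [0,0,0]
  ],
  "twist": [0,0,0]
}}

```text
time: 16.62
tool_pos: [461.2, 77.1, 102.3]
tcp_rot: [3.142, -0.0, -0.172]
contact_force: [-0.7, 0.6, 2.2]
grip_width: 0.9
finger_force: 1.0
```

Emit:
{"method": "jog_arm", "body": {
  "dp": [
    [0,0,0.001],
    [0,0,0]
  ],
  "twist": [0,0]
}}

```text
time: 16.88
tool_pos: [461.0, 77.1, 101.3]
tcp_rot: [3.142, 0.0, -0.172]
contact_force: [-1.7, 0.7, 4.9]
grip_width: 0.5
finger_force: 2.1
```

Emit:
{"method": "jog_arm", "body": {
  "dp": [
    [0,0,0.001],
    [0,0,0]
  ],
  "twist": [0,0]
}}

```text
time: 17.12
tool_pos: [460.9, 77.1, 100.2]
tcp_rot: [3.141, 0.0, -0.172]
contact_force: [-1.7, -0.0, 5.3]
grip_width: 0.5
finger_force: 2.2
```

Emit:
{"method": "jog_arm", "body": {
  "dp": [
    [0,0,0.001],
    [0,0,0]
  ],
  "twist": [0,0]
}}

```text
time: 17.38
tool_pos: [460.7, 77.1, 99.2]
tcp_rot: [3.141, 0.001, -0.172]
contact_force: [-2.4, 0.4, 4.9]
grip_width: 0.2
finger_force: 2.6
```

Emit:
{"method": "jog_arm", "body": {
  "dp": [
    [0,0,0.001],
    [0,0,0]
  ],
  "twist": [0,0]
}}

```text
time: 17.62
tool_pos: [460.7, 77.1, 98.6]
tcp_rot: [3.141, 0.001, -0.172]
contact_force: [-4.6, 0.0, 10.4]
grip_width: 0.4
finger_force: 4.9
```

Emit:
{"method": "jog_arm", "body": {
  "dp": [
    [0,0,0.001],
    [0,0,0]
  ],
  "twist": [0,0]
}}

```text
time: 17.88
tool_pos: [460.6, 77.2, 97.8]
tcp_rot: [3.142, 0.001, -0.172]
contact_force: [-5.4, 0.6, 12.3]
grip_width: 0.7
finger_force: 6.0
```

Emit:
{"method": "jog_arm", "body": {
  "dp": [
    [0,0,0.001],
    [0,0,0]
  ],
  "twist": [0,0]
}}

```text
time: 18.12
tool_pos: [460.5, 77.2, 97.0]
tcp_rot: [3.141, 0.001, -0.172]
contact_force: [-5.9, 0.2, 13.1]
grip_width: 0.6
finger_force: 6.8
```

Emit:
{"method": "jog_arm", "body": {
  "dp": [
    [0,0,0.001],
    [0,0,0]
  ],
  "twist": [0,0]
}}

```text
time: 18.38
tool_pos: [460.4, 77.2, 96.0]
tcp_rot: [3.141, 0.001, -0.172]
contact_force: [-5.9, 0.8, 14.7]
grip_width: 0.1
finger_force: 7.3
```

Emit:
{"method": "jog_arm", "body": {
  "dp": [
    [0,0,0.001],
    [0,0,0]
  ],
  "twist": [0,0]
}}

```text
time: 18.62
tool_pos: [460.3, 77.2, 95.1]
tcp_rot: [3.141, 0.001, -0.172]
contact_force: [-7.2, -0.4, 15.4]
grip_width: 0.2
finger_force: 7.7
```

Emit:
{"method": "jog_arm", "body": {
  "dp": [
    [0,0,0.001],
    [0,0,0]
  ],
  "twist": [0,0]
}}

```text
time: 18.88
tool_pos: [460.1, 77.2, 93.9]
tcp_rot: [3.141, 0.002, -0.172]
contact_force: [-6.1, 1.4, 14.2]
grip_width: 0.6
finger_force: 7.3
```

Past the peak, and the force is starting to ease.

Emit:
{"method": "jog_arm", "body": {
  "dp": [
    [0,0,0.001],
    [0,0,0]
  ],
  "twist": [0,0]
}}

```text
time: 19.12
tool_pos: [459.9, 77.3, 92.6]
tcp_rot: [3.141, 0.002, -0.172]
contact_force: [-6.6, 0.4, 12.3]
grip_width: 0.5
finger_force: 6.1
```

Emit:
{"method": "jog_arm", "body": {
  "dp": [
    [0,0,0.001],
    [0,0,0]
  ],
  "twist": [0,0]
}}

```text
time: 19.38
tool_pos: [459.8, 77.3, 91.5]
tcp_rot: [3.141, 0.003, -0.172]
contact_force: [-6.9, 1.5, 13.0]
grip_width: 0.3
finger_force: 5.8
```

Emit:
{"method": "jog_arm", "body": {
  "dp": [
    [0,0,0.0007],
    [0,0,0]
  ],
  "twist": [0,0]
}}

```text
time: 19.62
tool_pos: [459.7, 77.3, 90.7]
tcp_rot: [3.141, 0.003, -0.172]
contact_force: [-6.1, 0.8, 10.3]
grip_width: 0.6
finger_force: 5.4
```

Emit:
{"method": "jog_arm", "body": {
  "dp": [
    [0,0,0.0007],
    [0,0,0]
  ],
  "twist": [0,0]
}}

```text
time: 19.88
tool_pos: [459.6, 77.3, 89.9]
tcp_rot: [3.141, 0.003, -0.172]
contact_force: [-6.1, 1.9, 10.4]
grip_width: 0.4
finger_force: 4.7
```

Emit:
{"method": "jog_arm", "body": {
  "dp": [
    [0,0,0.0005],
    [0,0,0]
  ],
  "twist": [0,0]
}}

```text
time: 20.12
tool_pos: [459.6, 77.3, 89.1]
tcp_rot: [3.141, 0.003, -0.172]
contact_force: [-5.8, 2.6, 6.3]
grip_width: 0.4
finger_force: 3.3
```

Emit:
{"method": "jog_arm", "body": {
  "dp": [
    [0,0,0.0005],
    [0,0,0]
  ],
  "twist": [0,0]
}}

```text
time: 20.38
tool_pos: [459.6, 77.3, 88.8]
tcp_rot: [3.141, 0.003, -0.172]
contact_force: [-5.9, 1.2, 9.3]
grip_width: 0.4
finger_force: 4.7
```

Emit:
{"method": "jog_arm", "body": {
  "dp": [
    [0,0,0.0004],
    [0,0,0]
  ],
  "twist": [0,0]
}}

```text
time: 20.62
tool_pos: [459.6, 77.3, 88.5]
tcp_rot: [3.141, 0.003, -0.172]
contact_force: [-6.4, 1.0, 9.9]
grip_width: 0.4
finger_force: 5.3
```

The drop came (41% of the peak), and now the force rises at the hard stop. I'll take one small confirming step, then lift.

Emit:
{"method": "jog_arm", "body": {
  "dp": [
    [0,0,0.0005],
    [0,0,0]
  ],
  "twist": [0,0]
}}

```text
time: 20.88
tool_pos: [459.6, 77.3, 88.2]
tcp_rot: [3.141, 0.003, -0.172]
contact_force: [-8.2, 1.1, 12.4]
grip_width: 0.2
finger_force: 6.1
```

Emit:
{"method": "jog_arm", "body": {
  "dp": [
    [0,0,-0.002],
    [0,0,-0.002],
    [0,0,0]
  ],
  "twist": [0,0,0]
}}

```text
time: 21.25
tool_pos: [461.4, 77.0, 91.9]
tcp_rot: [3.142, -0.001, -0.172]
contact_force: [1.2, -0.2, 0.3]
grip_width: 0.6
finger_force: 0.0
```

Emit:
{"method": "jog_arm", "body": {
  "dp": [
    [0,0,-0.004],
    [0,0,-0.02],
    [0,0,-0.05],
    [0,0,-0.05],
    [0,0,-0.05],
    [-0.02,0,-0.05],
    [-0.03,-0.04,0],
    [0,-0.05,0],
    [0,-0.05,0],
    [0,-0.05,0]
  ],
  "twist": [0,0,0,0,0,0,0,0,0,0]
}}

```text
time: 22.5
tool_pos: [444.5, 274.4, 316.2]
tcp_rot: [-3.141, -0.001, -0.172]
contact_force: [0.8, -0.8, 0.7]
grip_width: 0.5
finger_force: 0.0
```

Run:
```python
from h import *
o=bot.get_obs();print(o['time'],o['contact_force'])
a=bot.capture('side');b=bot.capture('top')
cv2.imwrite('pics/s.png',np.hstack([cv2.resize(a[130:250,200:300],(400,480),interpolation=3),cv2.resize(b[150:250,190:290],(400,480),interpolation=3)]))
B=lambda x,y,z:(504.9+.985*x+.171*y,70.5-.171*x+.985*y,z)
for th in(.03,.07,.12,.2):print(th,(proj('side',[B(79-158*np.cos(th),110,82+158*np.sin(th))])-[200,130])*[4,4])
```

```text
22.5 [ 0.83530352 -0.7910856   0.74132494]
0.03 [[276.02626679 403.82824522]]
0.07 [[275.82887451 399.21486703]]
0.12 [[275.18467568 393.32998488]]
0.2 [[273.22700327 383.6756841 ]]
```

View pics/s.png

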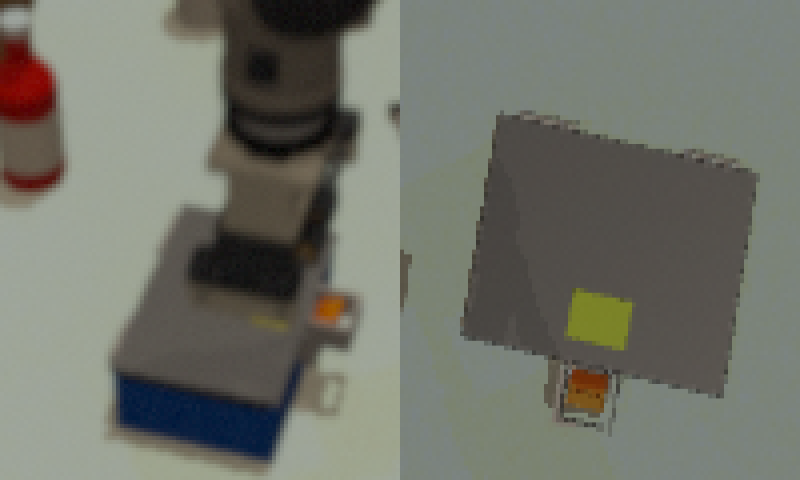

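The lid is shut and held: at z = 91.9 the lid no longer pushed back, where an uncaught lid would have. Its corner in the side view at (277,403) gives about 0.03 rad.

```bash
python3 -c "
from plant import bot
print(bot.close_job())"
```

```text
the job is handed in; nothing more can be done
None
```

I handed the job in: the squeegee head lies flat in the box, and the lid is caught at about 0.03 rad by the side view. The push peaked at about 17 N on the wrist sensor, and the job took about 23 s; no verdict came back from the judge.

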